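Refill the tilt-out nutmeg bin

ROBOT

A 6-joint arm with a two-finger parallel gripper is mounted at the origin on the work surface. World frame = base frame: x ahead of the robot, y to its left, z up, the work surface at z = 0. Lengths are in m, angles in rad, forces in N, time in s.
With the tool pointing down it reaches from about 0.3 to 0.875 m from the base axis. Payload 6.4 kg.
Tool frame: the origin (TCP) lies at the very end of the fingers, on their centre line; the grasp point (between the pads) lies 19 mm behind it; z points along the fingers, y is the line along which they close (so a half turn about z gives the same grasp; the last joint's range is limited). The gripper opens to 85 mm and grips with 20 to 120 N. Pads are 22 mm wide; open, the fingers measure 114 mm over their backs; the gripper's body (76 mm by 85 mm) begins 54 mm behind the grasp point. The pads swing forward as they close: fully open they stand 13 mm farther back than shut.
Start: joints at [-1.515, 0.181, 1.607, -0, 1.354, -0.206], TCP at [0.149, -0.555, 0.231] pointing down, gripper open.
Joint ranges: [-2.99, 2.99], [-0.89, 2.07], [0.3, 2.58], [-1.14, 4.28], [0, 2.63], [-3.12, 3.12]. Speed limits (rad/s): [2.57, 2.57, 3.01, 3.14, 3.14, 3.14].

INTERFACE

Orientations are given as a unit quaternion [w, x, y, z].
In Python, from rig import bot gives the robot as it stands.
- The arm moves only by the tool carry_out, never from a script. Its argument "motion" is text: rows parted by semicolons, each of 6 numbers parted by spaces: the shift along the world's x, y, z in cm, then the turn, a rotation vector about the world's x, y, z in rad. A call has 1 to 12 rows; each row shifts and turns the commanded pose from where the row before left it; what a row does not reach is not made up. A row lasts 1/10 s, in which the tool goes at most 50 mm and 8.59 degrees, less where a joint would pass 70% of its speed; a pose out of reach is approached as far as the arm can. A call is refused whole if a number of a shift passes 5 or a number of a turn 0.15, either way. A call with a gripper value outside its range is refused whole. "claw" is the closure, from -1 (fully open) to 1 (shut), set as the call begins (left out, the last holds). The fingers move at their own pace and stop on an object; "grip_force" is the grip in N (left out, the last holds). Time passes only in rows, so rows that do not move let the fingers close. It gives the time, the measured TCP pose, the force, the opening and the grip force at its end, in the units of the state.
- bot.state(): the state, without advancing time (a new reading comes with each control period).
- bot.camera(name): name is "scene" or "top" or "wrist"; returns the picture (384x512x3 uint8, red, green, blue); there is no depth.
- bot.camera_model(name): a dict with "vfov" (degrees; the focal length in pixels is half the picture's height over the tangent of half this angle, whatever the lens; pixels are square), "cx", "cy" (the principal point, pixels), "extrinsics" (4x4, takes a point from camera to world coordinates). Camera axes: x right, y down, z forward; pixel columns grow to the right and rows downward; lengths in m; the calibration is good to about 2 mm. A picture is of the moment at which its call begins: read the wrist's pose just before it. camera_model takes no time and is no camera call; for the wrist camera it gives the pose at the moment of the call.
- bot.hand_in(): hands the job in; it is judged then, once.
The state is a dict: "time_s": time; "joint_positions": joint angles; "qd": joint speeds; "effort": joint torques, N m; "ee_pos": TCP position; "tcp_rot": TCP orientation; "ft_force": force on the tool from outside, world axes, zero at the start; "moment": the same for the moment, N m; "width": finger opening in m; "gripper_force": force on a finger pad.
Only numpy, scipy, OpenCV 4.12 (cv2) and the standard library are available. Lean on these libraries where they do the work, as an engineer would, in place of code of your own. Each camera call takes 0.05 s, during which the arm holds its last target. There are 200 camera calls.

TASK

Pull the front of the dark wooden tilt-out spice bin open to its stop, then pour the two nutmegs from the red-handled steel scoop into the tilted opening. Leave the bin open and set the empty scoop back down, upright, on the cream cabinet top.

Things in the scene. Friction and masses are not known exactly. Their poses are not given: they have to be found in the camera images.
- bin_front: Dark wooden panel (136 wide, 12 thick, x -12..0, z -8..130 mm) with brass tab; the other bin is all green. Origin mid hinge line, on its inner face, 18 mm over the cream top, at the front of a fixed dark cabinet 130 deep, 140 wide, 150 high. x level into the cabinet when shut, y along hinge, z up the panel. It all leans about y to -x: 0 shut, 0.72 rad at the stop (starts 0-0.12). Stays where left; 2-4 N at the tab.
- bin_tab (a point): Middle of the brass tab on the panel: 60 wide, 12 mm thick, at z 130..165 mm in bin_front's frame, which its axes share; free room before it and, over the cabinet's flat top, behind. Behind the panel is a bucket: floor z 0..4, sides y +-58, back wall x 88 up to z 80 mm. At the stop the mouth from panel top to cabinet front is 85 x 112 mm; nutmegs poured in settle at the panel's foot.
- scoop: Steel scoop, 160 g, red square post 16 x 16 mm upright to z 103 as handle (grip it above z 50). Origin under the post's axis on the flat underside; z up, open pouring lip to -x. Base x -86..16, 66 mm wide; sides 28, rear wall (x -12..-9) 32 mm high. Floor rises 7 deg from z 5 at the rear to z 14 at the lip (x -86): the nutmegs lie at the rear and roll out when the lip leans down 45-50 deg.
- nutmeg_a: Brown nutmeg lying in the scoop, rounded, 29 mm long and 23 mm thick, 11 g. Origin at its centre; axes turn as it rolls.
- nutmeg_b: The second nutmeg in the scoop, alike. Origin at its centre.
Things that resemble listed ones, but are neither listed nor needed, are in the scene too. What is shaped like the scoop but blue or yellow is not meant.

How it is judged:
On the way, in this order (a step that is already met when the one before it is completed fails the run):
1. the dark bin's front stands open to its stop (within about 10 deg) (angle between bin_front's own z axis and vertical above 0.54 rad), for 0.2 s.
2. the raised scoop is tipped (over 20 deg) above the open bin (angle between scoop's own z axis and vertical above 0.35 rad and height (world z) of scoop above 0.08 m and horizontal distance between scoop and bin_front below 0.15 m and angle between bin_front's own z axis and vertical above 0.54 rad), for 0.1 s.
At the end, for the whole second after the job is handed in: Both nutmegs lie at rest inside the dark bin's bucket, its front still open to within about 10 deg of its stop, and the scoop stands released, upright (within 10 deg) and at rest on the cream surface (underside within about 12 mm of it) (x of nutmeg_a in the frame of bin_front between 0 and 0.09 m and y of nutmeg_a in the frame of bin_front between -0.06 and 0.06 m and z of nutmeg_a in the frame of bin_front between 0 and 0.11 m and linear speed of each of nutmeg_a, nutmeg_b below 0.05 m/s and x of nutmeg_b in the frame of bin_front between 0 and 0.09 m and y of nutmeg_b in the frame of bin_front between -0.06 and 0.06 m and z of nutmeg_b in the frame of bin_front between 0 and 0.11 m and angle between bin_front's own z axis and vertical above 0.54 rad and angle between scoop's own z axis and vertical below 0.17 rad and height (world z) of scoop between -0.01 and 0.012 m and linear speed of scoop below 0.03 m/s); the robot touches nothing.
It also fails if it takes over 61 s, if anything falls off the work surface, if the arm or the gripper's body presses on something with over 40 N, if the wrist force passes 120 N, or if a joint passes its speed limit or range.

## Working session

There is one attempt and no reset: what is moved stays moved. The work goes in short steps, Python scripts to look and compute and a tool call to move; the robot and the scene stay as the last step left them, time stands still between calls to the robot, and variables do not carry over. Pictures are saved under pics/ and viewed, at most 10 in all, crops included, and the job is handed in when it is done.

Besides the shell and the picture viewer there is one more tool, called after "Request:" by a JSON object that holds its "method" and its "body". carry_out: Moves the arm, as the interface text tells. Its arguments: {"type":"object","properties":{"motion":{"type":"string"},"claw":{"type":"number"},"grip_force":{"type":"number"}},"required":["motion"]}

```bash
mkdir -p pics; ls; python3 - <<'E'
from rig import bot
import cv2,numpy as np
for n in("scene","top"):
    cv2.imwrite(f"pics/{n}0.png",bot.camera(n)[:,:,::-1])
    m=bot.camera_model(n);print(n,m["vfov"],m["cx"],m["cy"],np.round(m["extrinsics"],4).tolist())
s=bot.state();print({k:np.round(v,3).tolist() for k,v in s.items()})
E
```

```text
pics
scene 45.384600497239546 258.436916731273 193.84782043618046 [[-0.7405, 0.5473, -0.39, 0.9207], [0.672, 0.6105, -0.4192, 0.4358], [0.0087, -0.5725, -0.8199, 1.0286], [0.0, 0.0, 0.0, 1.0]]
top 43.45471345646856 260.9857650325779 200.22556103184388 [[0.0183, -0.9833, 0.1811, 0.3343], [-0.9998, -0.0191, -0.0024, -0.0099], [0.0059, -0.181, -0.9835, 1.0565], [0.0, 0.0, 0.0, 1.0]]
{'time_s': 0.1, 'joint_positions': [-1.515, 0.181, 1.608, -0.0, 1.354, -0.206], 'qd': [0.0, 0.0, -0.003, -0.001, -0.002, -0.0], 'effort': [0.0, -44.588, -35.224, -0.0, 0.004, -0.0], 'ee_pos': [0.149, -0.555, 0.23], 'tcp_rot': [-0.001, 0.991, 0.131, 0.0], 'ft_force': [-0.085, -0.149, 0.195], 'moment': [0.051, -0.007, 0.025], 'gripper_force': 0.0, 'width': 0.085}
```

View pics/scene0.png

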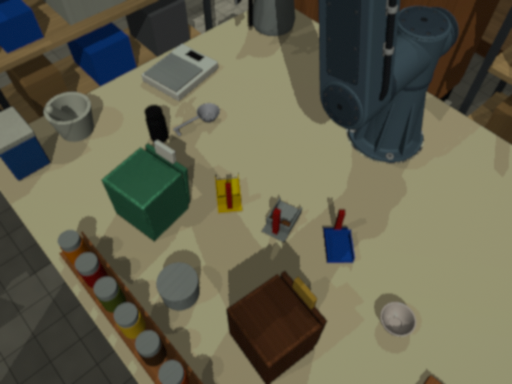

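View pics/top0.png

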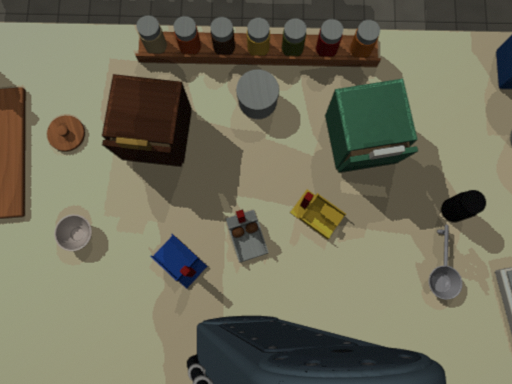

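Top view candidates for the scoop are grey with red post (247,235), blue (180,262), yellow (318,215) and ladle (445,270). I choose the grey one. For the bin the candidates are dark wood (148,120), green (370,125) and the board at (8,150). I choose the dark one with the brass tab at (132,142). Next is a close crop to check both.

```bash
cat > h.py <<'E'
import numpy as np,cv2
from rig import bot
def ray(n,uv,m=None):
    m=m or bot.camera_model(n);f=192/np.tan(np.radians(m["vfov"])/2);E=np.array(m["extrinsics"])
    d=E[:3,:3]@np.array([(uv[0]-m["cx"])/f,(uv[1]-m["cy"])/f,1.]);return E[:3,3],d/np.linalg.norm(d)
def onz(n,uv,z,m=None):
    o,d=ray(n,uv,m);return o+d*(z-o[2])/d[2]
def proj(n,p,m=None):
    m=m or bot.camera_model(n);f=192/np.tan(np.radians(m["vfov"])/2);E=np.array(m["extrinsics"])
    q=E[:3,:3].T@(np.array(p)-E[:3,3]);return [round(f*q[0]/q[2]+m["cx"],1),round(f*q[1]/q[2]+m["cy"],1)]
def snap(n,fn):
    im=bot.camera(n)[:,:,::-1].copy();cv2.imwrite(fn,im);return im
def crop(im,x0,y0,x1,y1,k):return cv2.resize(im[y0:y1,x0:x1],None,fx=k,fy=k,interpolation=cv2.INTER_CUBIC)
E
python3 - <<'E'
import cv2,numpy as np
from h import crop
t=cv2.imread("pics/top0.png");s=cv2.imread("pics/scene0.png")
a=crop(t,95,65,275,285,2.7);b=crop(s,220,190,345,384,3.06)
b=cv2.resize(b,(300,a.shape[0])) if 0 else b[:a.shape[0],:300]
b=cv2.copyMakeBorder(b,0,a.shape[0]-b.shape[0],0,0,cv2.BORDER_CONSTANT)
# only brighten
o=np.hstack([a,b]);o=(255*(o/255.)**.55).astype('u1');print(o.shape);cv2.imwrite("pics/c1.png",o)
E
```

```text
(594, 786, 3)
```

View pics/c1.png

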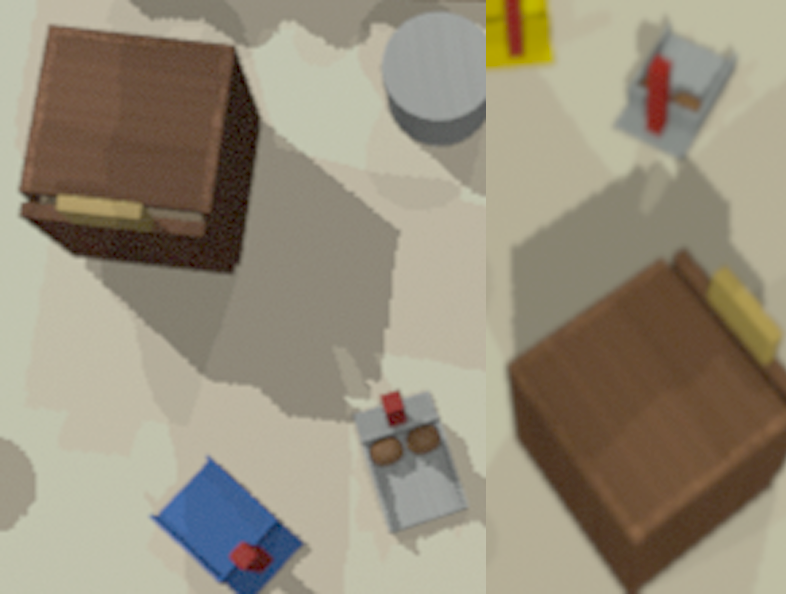

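The crop confirms the grey scoop holding two nutmegs (post about (241,215) in the top view, lip toward the robot). It also confirms the dark bin with its brass tab facing the robot, slightly open.

```bash
python3 - <<'E'
import cv2,numpy as np
from h import *
np.set_printoptions(precision=4,suppress=True)
t=cv2.imread("pics/top0.png");s=cv2.imread("pics/scene0.png")
C=[onz("top",(95+u/2.7-.3,65+v/2.7-.3),.15) for u,v in((50,28),(235,47),(208,212),(22,193))]
print(np.array(C));print([np.linalg.norm(C[i]-C[(i+1)%4]) for i in range(4)])
def mask(im,box,lo,hi):
    h=cv2.cvtColor(im,cv2.COLOR_BGR2HSV);m=cv2.inRange(h,lo,hi)
    if lo[0]==0:m|=cv2.inRange(h,(172,lo[1],lo[2]),(180,255,255))
    k=np.zeros_like(m);x0,y0,x1,y1=box;k[y0:y1,x0:x1]=m[y0:y1,x0:x1];return k
for n,im,b in(("top",t,(225,200,260,230)),("scene",s,(262,200,295,240))):
    m=mask(im,b,(0,150,70),(6,255,255));p=cv2.findNonZero(m);r=cv2.minAreaRect(p);print(n,len(p),r,cv2.boxPoints(r).tolist())
for n,im,b in(("top",t,(105,125,165,155)),("scene",s,(280,270,330,315))):
    m=mask(im,b,(18,90,60),(32,255,255));p=cv2.findNonZero(m);r=cv2.minAreaRect(p);print(n,len(p),r,cv2.boxPoints(r).tolist())
q=lambda u,v,z:onz("top",(95+u/2.7-.3,65+v/2.7-.3),z)
print("lip",q(397,533,.014),q(467,510,.014),"rear",q(355,412,.005),q(432,393,.005))
E
```

```text
[[0.7507 0.2889 0.15  ]
 [0.7386 0.1509 0.15  ]
 [0.6111 0.1643 0.15  ]
 [0.6227 0.2997 0.15  ]]
[np.float64(0.13849790679453358), np.float64(0.12814234024475066), np.float64(0.13589576058536423), np.float64(0.12844385992050655)]
top 46 ((239.8500213623047, 213.54998779296875), (6.640782833099365, 6.324554920196533), 71.56504821777344) [[235.80001831054688, 211.39999389648438], [241.80001831054688, 209.39999389648438], [243.9000244140625, 215.69998168945312], [237.9000244140625, 217.69998168945312]]
scene 130 ((276.0, 220.5), (25.0, 6.0), 90.0) [[273.0, 208.0], [279.0, 208.0], [279.0, 233.0], [273.0, 233.0]]
top 225 ((137.44512939453125, 141.993896484375), (53.44886779785156, 6.736323833465576), 6.34019136428833) [[110.51219940185547, 142.39024353027344], [111.25609588623047, 135.6951141357422], [164.3780517578125, 141.59754943847656], [163.6341552734375, 148.2926788330078]]
scene 418 ((303.91802978515625, 290.901611328125), (57.36052322387695, 12.803688049316406), 50.194427490234375) [[280.63934326171875, 272.9671936035156], [290.47540283203125, 264.7704772949219], [327.19671630859375, 308.8360290527344], [317.36065673828125, 317.0327453613281]]
lip [0.3903 0.0264 0.014 ] [ 0.4096 -0.029   0.014 ] rear [0.4883 0.0635 0.005 ] [0.5052 0.001  0.005 ]
```

Request:
{"method": "carry_out", "body": {"motion": "2.4 4 1 0 0 0.1;2.4 4.2 1 0 0 0.1;2.4 4.2 1 0 0 0.1;2.4 4.2 1 0 0 0.1;2.4 4.2 1 0 0 0.1;2.4 4.2 1 0 0 0.1;2.4 4.2 1 0 0 0.1;2.4 4.2 1 0 0 0.1;2.4 4.2 1 0 0 0.1;2.4 4.2 1 0 0 0.1;2.4 4.2 1 0 0 0.1;2.4 4.2 0 0 0 0.1"}}

```text
time_s: 1.3
ee_pos: [0.4379, -0.0516, 0.3428]
tcp_rot: [0.001, 0.743, 0.669, 0.001]
ft_force: [0.2, -0.6, 0.0]
width: 0.0855
gripper_force: 0.0
```

Request:
{"method": "carry_out", "body": {"motion": "0 0 0 0 0 0;0 0 0 0 0 0.02"}}

```text
time_s: 1.5
ee_pos: [0.4368, -0.0522, 0.3408]
tcp_rot: [-0.0, 0.737, 0.676, -0.0]
ft_force: [0.7, -0.3, -0.9]
width: 0.0852
gripper_force: 0.0
```

```bash
python3 - <<'E'
from h import *
import json
np.set_printoptions(precision=4,suppress=True)
m=bot.camera_model("wrist");w=snap("wrist","pics/w1.png")
m["extrinsics"]=np.array(m["extrinsics"]).tolist();json.dump(m,open("w1.json","w"))
print(m);s=bot.state();print(s["joint_positions"],s["ee_pos"],s["tcp_rot"])
print("tab",onz("top",(131.5,141.4),.182),"post",onz("top",(240,211.7),.103))
for p in ((.4817,.027,.103),(.4,-.001,.014),(.616,.2325,.168)):print(proj("wrist",p,m))
E
```

```text
{'vfov': 63.30999382390292, 'cx': 257.6050020560792, 'cy': 194.3187191567159, 'extrinsics': [[0.996336604260998, -0.08098051674154066, -0.027486849909279583, 0.4434638589682904], [-0.08551810159999607, -0.9428698691841286, -0.32199854671012956, 0.03077364905827236], [0.00015908612436518456, 0.3231695618293527, -0.9463410637812499, 0.4833386529279613], [0.0, 0.0, 0.0, 1.0]]}
[-0.3923 -0.2091  1.7738 -0.0006  1.578  -0.3063] [ 0.4365 -0.0533  0.3408] [-0.0004  0.7368  0.6761 -0.0005]
tab [0.6034 0.2341 0.182 ] post [0.4858 0.0294 0.103 ]
[np.float64(290.8), np.float64(88.4)]
[np.float64(229.8), np.float64(113.5)]
[np.float64(468.1), np.float64(-222.4)]
```

View pics/w1.png

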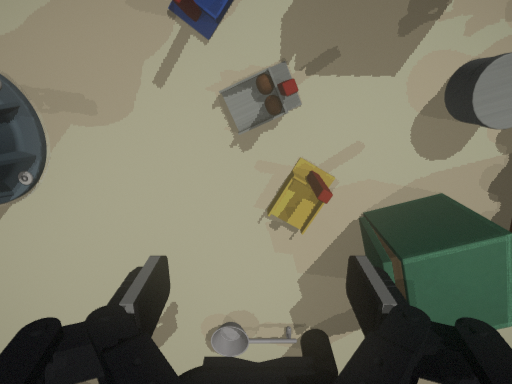

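The grey scoop's post is near (290,88) and its lip at (230,112). Both match my projected estimates to about 1 px. Now to the tab.

Request:
{"method": "carry_out", "body": {"motion": "2.1 3.6 -1.1 0 0 0;2.1 3.6 -1.1 0 0 0;2.1 3.6 -1.1 0 0 0;2.1 3.6 -1.1 0 0 0;2.1 3.6 -1.1 0 0 0;2.1 3.6 -1.1 0 0 0;2.1 3.6 -1.1 0 0 0;2.0 3.5 -1.1 0 0 0;0 0 0 0 0 0;0 0 -3 0 0 0;0 0 -3 0 0 0;0 0 -3 0 0 0"}}

```text
time_s: 2.75
ee_pos: [0.6044, 0.2306, 0.1626]
tcp_rot: [0.0, 0.739, 0.674, -0.0]
ft_force: [-1.2, -0.1, -0.8]
width: 0.0854
gripper_force: 0.0
```

Request:
{"method": "carry_out", "body": {"motion": "0 0 0 0 0 0;0 0 0 0 0 0;0 0 0 0 0 0;0 0 0 0 0 0;0 0 0 0 0 0;0 0 0 0 0 0;0 0 0 0 0 0;0 0 0 0 0 0", "claw": 1, "grip_force": 20}}

```text
time_s: 3.55
ee_pos: [0.605, 0.2336, 0.1651]
tcp_rot: [0.001, 0.738, 0.675, 0.001]
ft_force: [-0.8, -1.9, 6.6]
width: 0.0116
gripper_force: 21.5
```

Request:
{"method": "carry_out", "body": {"motion": "-0.88 0.08 0.1 -0.005 -0.06 0;-0.88 0.08 -0.1 -0.005 -0.06 0;-0.86 0.07 -0.2 -0.005 -0.06 0;-0.85 0.07 -0.25 -0.005 -0.06 0;-0.83 0.07 -0.29 -0.005 -0.06 0;-0.81 0.07 -0.35 -0.005 -0.06 0;-0.79 0.07 -0.4 -0.005 -0.06 0"}}

```text
time_s: 4.25
ee_pos: [0.5449, 0.2393, 0.1474]
tcp_rot: [0.154, 0.721, 0.66, 0.144]
ft_force: [17.2, 1.8, -22.3]
width: 0.0115
gripper_force: 23.7
```

Request:
{"method": "carry_out", "body": {"motion": "-0.65 0.07 -0.6 -0.005 -0.06 0;-0.65 0.07 -0.6 -0.005 -0.06 0;0 0 0 0 0 0"}}

```text
time_s: 4.55
ee_pos: [0.5304, 0.2409, 0.1372]
tcp_rot: [0.197, 0.71, 0.651, 0.183]
ft_force: [-7.8, -3.1, 12.5]
width: 0.0112
gripper_force: 29.9
```

Request:
{"method": "carry_out", "body": {"motion": "-0.75 0.06 -0.4 -0.005 -0.06 0;-0.7 0.06 -0.5 -0.005 -0.06 0;0 0 0 0 0 0;0 0 0 0 0 0"}}

```text
time_s: 4.95
ee_pos: [0.5172, 0.2422, 0.1273]
tcp_rot: [0.238, 0.697, 0.639, 0.222]
ft_force: [5.0, 2.9, -5.9]
width: 0.0113
gripper_force: 27.2
```

Request:
{"method": "carry_out", "body": {"motion": "-0.35 0.03 -0.3 -0.002 -0.03 0;0 0 0 0 0 0;0 0 0 0 0 0"}}

```text
time_s: 5.25
ee_pos: [0.5147, 0.2424, 0.125]
tcp_rot: [0.249, 0.694, 0.635, 0.232]
ft_force: [8.3, 2.7, -6.7]
width: 0.0111
gripper_force: 24.6
```

Request:
{"method": "carry_out", "body": {"motion": "0 0 0 0 0 0;0 0 0 0 0 0;0 0 0 0 0 0;0 0 0 0 0 0;-1.5 0.1 1.9 0 0 0;-2 0.2 2.4 0 0 0;-2 0.2 2.4 0 0 0;-2 0.2 3 0 0 0", "claw": 0}}

```text
time_s: 6.05
ee_pos: [0.4373, 0.2481, 0.2211]
tcp_rot: [0.248, 0.694, 0.635, 0.23]
ft_force: [1.3, 1.1, 0.7]
width: 0.0429
gripper_force: 0.0
```

```bash
python3 - <<'E'
from h import *
t=snap("top","pics/top1.png");s=snap("scene","pics/scene1.png")
b=bot.state();print(b["ee_pos"],b["tcp_rot"],b["joint_positions"])
o=np.hstack([crop(t,80,60,280,280,2),crop(s,220,170,400,384,2)[:440].copy() if 0 else cv2.copyMakeBorder(crop(s,220,170,400,384,2),0,12,0,0,cv2.BORDER_CONSTANT)])
cv2.imwrite("pics/c2.png",(255*(o/255.)**.6).astype('u1'))
E
```

```text
[0.43911494 0.25022424 0.22619733] [0.24939353 0.69320775 0.63427757 0.23443091] [ 0.5085958  -0.2640271   2.20543406 -0.59905286  0.68005676  0.96984033]
```

View pics/c2.png

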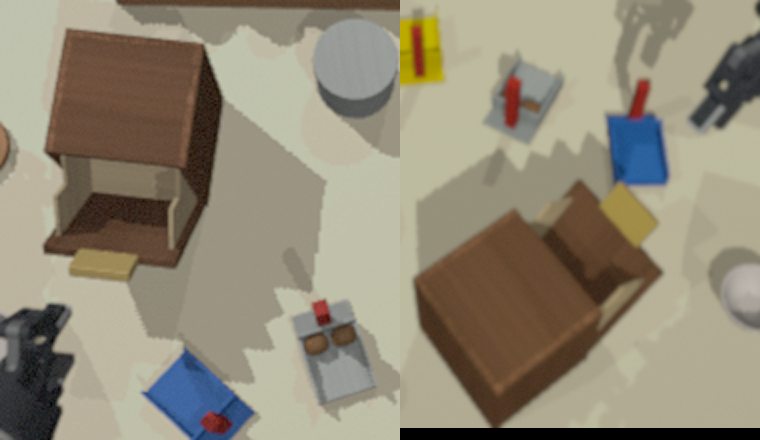

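The bin front is fully open: the tab is at crop (105,263) and the mouth shows behind it. The scoop is undisturbed. Next: level the tool, yaw it and go over the post.

Request:
{"method": "carry_out", "body": {"motion": "0.3 -1 0.4 0.012 0.142 0;0.3 -1.8 0.4 0.012 0.142 0;0.3 -1.8 0.4 0.012 0.142 0;0.3 -1.8 0 0.012 0.142 0;0.3 -1.8 0 0.012 0.142 0", "claw": -0.4}}

```text
time_s: 6.65
ee_pos: [0.4544, 0.166, 0.233]
tcp_rot: [0.002, 0.739, 0.674, -0.0]
ft_force: [0.6, -0.1, -0.4]
width: 0.0596
gripper_force: 0.0
```

Request:
{"method": "carry_out", "body": {"motion": "0.35 -1.8 0 0 0 -0.144;0.35 -1.8 0 0 0 -0.144;0.35 -1.8 0 0 0 -0.144;0.35 -1.8 0 0 0 -0.144;0.35 -1.8 0 0 0 -0.144;0.35 -1.8 0 0 0 -0.144;0.35 -1.8 0 0 0 -0.144;0.35 -1.5 0 0 0 -0.144;0 0 0 0 0 0"}}

```text
time_s: 7.55
ee_pos: [0.4819, 0.0242, 0.2313]
tcp_rot: [0.003, 0.987, 0.161, -0.002]
ft_force: [-0.3, 0.1, -0.1]
width: 0.0599
gripper_force: 0.0
```

```bash
python3 - <<'E'
from h import *
from scipy.spatial.transform import Rotation as R
b=bot.state();r=R.from_quat(b["tcp_rot"],scalar_first=True).as_matrix();print(b["ee_pos"],b["joint_positions"]);print(r.round(4))
m=bot.camera_model("wrist");w=snap("wrist","pics/w2.png")
h=cv2.cvtColor(w,cv2.COLOR_BGR2HSV);k=cv2.inRange(h,(0,130,60),(7,255,255))|cv2.inRange(h,(172,130,60),(180,255,255))
n,l,st,c=cv2.connectedComponentsWithStats(k)
for i in range(1,n):
    if st[i,4]>60: print(st[i],c[i],onz("wrist",c[i],.09,m))
print(proj("wrist",(.4817,.027,.103),m))
E
```

```text
[0.48185448 0.02418244 0.2313349 ] [-0.19099854 -0.02747383  1.82965784 -0.00831559  1.34142876  1.05862877]
[[ 0.9483  0.3175 -0.0035]
 [ 0.3175 -0.9482 -0.0076]
 [-0.0057  0.0061 -1.    ]]
[243 154  17  37 518] [251.21428571 174.15830116] [0.48538943 0.03086594 0.09      ]
[368 158  49  42 690] [393.86376812 179.34782609] [ 0.52325149 -0.0993445   0.09      ]
[104 219  36  46 364] [117.54395604 247.40384615] [0.36894874 0.13620249 0.09      ]
[np.float64(253.8), np.float64(183.0)]
```

View pics/w2.png

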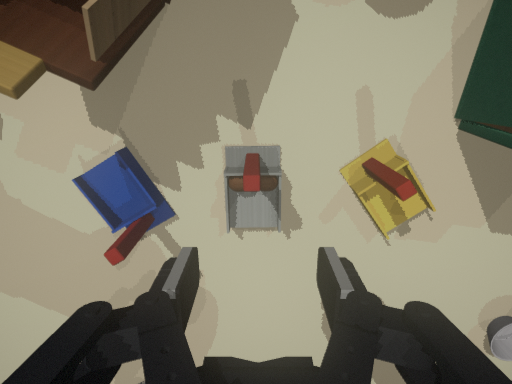

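The wrist view shows the grey scoop square to the gripper, with the post top at (252,183) against a predicted (254,183). Descend and grip.

Request:
{"method": "carry_out", "body": {"motion": "0 0.4 -3 0 0 0;0 0 -3 0 0 0;0 0 -3 0 0 0;0 0 -3 0 0 0;0 0 -3 0 0 0;0 0 -2 0 0 0;0 0 0 0 0 0"}}

```text
time_s: 8.3
ee_pos: [0.4786, 0.0311, 0.0591]
tcp_rot: [0.002, 0.986, 0.165, -0.005]
ft_force: [-0.8, -0.7, 0.1]
width: 0.0598
gripper_force: 0.0
```

Request:
{"method": "carry_out", "body": {"motion": "0 0 0 0 0 0;0 0 0 0 0 0;0 0 0 0 0 0;0 0 0 0 0 0;0 0 0 0 0 0;0 0 0 0 0 0;0 0 0 0 0 0;0 0 0 0 0 0", "claw": 1, "grip_force": 50}}

```text
time_s: 9.1
ee_pos: [0.483, 0.0297, 0.0637]
tcp_rot: [0.004, 0.987, 0.163, -0.0]
ft_force: [-0.3, -0.3, 5.3]
width: 0.0153
gripper_force: 49.4
```

Request:
{"method": "carry_out", "body": {"motion": "0 0 0.5 0 0 0;0 0 1 0 0 0;0 0 2 0 0 0;0 0 2 0 0 0;0 0 2 0 0 0;0 0 2 0 0 0;0 0 2 0 0 0;0 0 2 0 0 0;0 0 2 0 0 0;0 0 1.5 0 0 0;0 0 1 0 0 0;0 0 0 0 0 0"}}

```text
time_s: 10.3
ee_pos: [0.4823, 0.0299, 0.2439]
tcp_rot: [0.004, 0.987, 0.163, -0.0]
ft_force: [0.1, 0.8, -2.3]
width: 0.0154
gripper_force: 48.8
```

Request:
{"method": "carry_out", "body": {"motion": "0.4 0.4 0 0 0 -0.02;0.8 0.8 0 0 0 -0.04;1.2 1.2 0 0 0 -0.04;1.2 1.2 0 0 0 -0.04;1.2 1.2 0 0 0 -0.04;1.2 1.2 0 0 0 -0.04;1.2 1.2 0 0 0 -0.04;1.2 1.2 0 0 0 -0.04;1.2 1.2 0 0 0 -0.04;1.2 1.2 0 0 0 -0.04;1.2 1.2 0 0 0 -0.03;1.2 1.2 0 0 0 0"}}

```text
time_s: 11.5
ee_pos: [0.6135, 0.1628, 0.2402]
tcp_rot: [0.003, 0.999, -0.042, -0.004]
ft_force: [0.6, 0.0, -1.8]
width: 0.0155
gripper_force: 48.8
```

Request:
{"method": "carry_out", "body": {"motion": "1.2 1.2 0 0 0 0;1.2 1.2 0 0 0 0;1.2 1.2 0 0 0 0;1.2 1.2 0 0 0 0;0.8 0.8 0 0 0 0;0.4 0.4 0 0 0 0;0 0 0 0 0 0;0 0 0 0 0 0"}}

```text
time_s: 12.3
ee_pos: [0.6731, 0.2218, 0.2413]
tcp_rot: [0.003, 0.999, -0.041, -0.003]
ft_force: [-0.4, -0.1, -2.0]
width: 0.0154
gripper_force: 48.8
```

```bash
python3 - <<'E'
from h import *
t=snap("top","pics/top2.png");w=snap("wrist","pics/w3.png")
b=bot.state();print(b["ee_pos"],b["tcp_rot"],b["joint_positions"],b["width"])
o=np.hstack([crop(t,90,60,250,220,2.4),cv2.resize(w,(400,300))[:,:] if 0 else cv2.copyMakeBorder(cv2.resize(w,(400,300)),0,84,0,0,cv2.BORDER_CONSTANT)])
cv2.imwrite("pics/c3.png",(255*(o/255.)**.6).astype('u1'))
E
```

```text
[0.67328412 0.22159052 0.24200933] [ 0.00292819  0.99913533 -0.04138936 -0.00263287] [ 0.1531411   0.47278339  1.2103398  -0.00475462  1.46476927  1.8072585 ] 0.01523596576840467
```

View pics/c3.png

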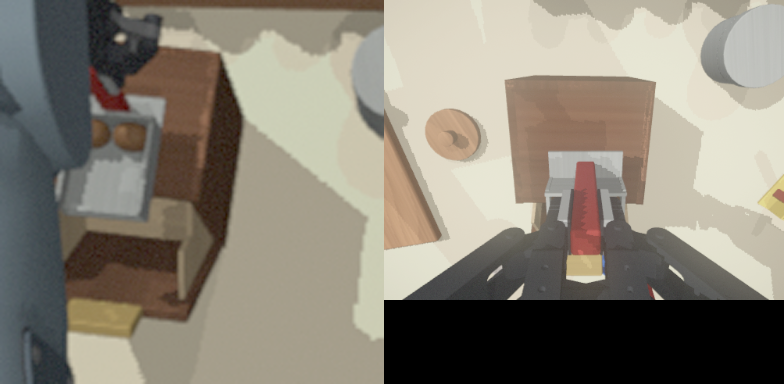

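Both nutmegs are in the scoop and the lip is over the mouth. Tilt about the lip.

Request:
{"method": "carry_out", "body": {"motion": "-0.5 0.1 0.63 -0.006 -0.075 0;-0.55 0.1 0.59 -0.006 -0.075 0;-0.59 0.1 0.55 -0.006 -0.075 0;-0.63 0.1 0.5 -0.006 -0.075 0;-0.67 0.1 0.45 -0.006 -0.075 0;-0.7 0.1 0.4 -0.006 -0.075 0;-0.73 0.1 0.34 -0.006 -0.075 0;-0.75 0.1 0.29 -0.006 -0.075 0;-0.77 0.1 0.23 -0.006 -0.075 0;-0.79 0.1 0.18 -0.006 -0.075 0;-0.8 0.1 0.12 -0.006 -0.075 0;-0.8 0.1 0.06 -0.006 -0.075 0"}}

```text
time_s: 13.6
ee_pos: [0.5901, 0.2337, 0.2864]
tcp_rot: [0.019, 0.899, -0.039, 0.435]
ft_force: [1.2, -1.3, -1.6]
width: 0.0153
gripper_force: 49.2
```

Request:
{"method": "carry_out", "body": {"motion": "0 0 0 0 0 0;0 0 0 0 0 0;0 0 0 0 0 0;0 0 0 0 0 0;0 0 0 0 0 0;0 0 0 0 0 0;0 0 0 0 0 0;0 0 0 0 0 0"}}

```text
time_s: 14.4
ee_pos: [0.5909, 0.2339, 0.2856]
tcp_rot: [0.019, 0.9, -0.038, 0.434]
ft_force: [0.7, 0.1, -1.6]
width: 0.0151
gripper_force: 49.1
```

```bash
python3 - <<'E'
from h import *
t=snap("top","pics/top3.png");w=snap("scene","pics/s3.png")
b=bot.state();print(b["ee_pos"],b["tcp_rot"],b["joint_positions"],b["ft_force"])
o=np.hstack([crop(t,90,60,250,240,2.2),crop(w,210,200,370,380,2.2)])
cv2.imwrite("pics/c4.png",(255*(o/255.)**.6).astype('u1'))
E
```

```text
[0.59082718 0.23400072 0.28558212] [ 0.01939824  0.90000789 -0.03828599  0.43375534] [ 0.36230418 -0.08699663  2.02764502 -0.8060377   0.49051579  2.60394016] [-0.42429217  0.11607567 -1.13706129]
```

View pics/c4.png

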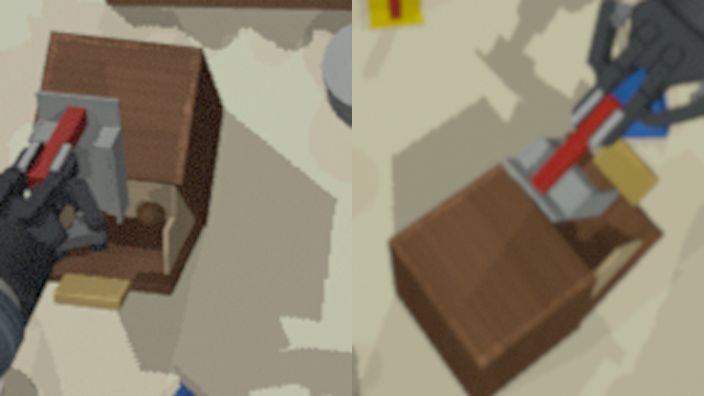

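Request:
{"method": "carry_out", "body": {"motion": "-0.6 0.05 0 -0.005 -0.06 0;-0.6 0.05 0 -0.005 -0.06 0;0 0 0.4 0 0 0;0 0 -0.4 0 0 0;0 0 0.4 0 0 0;0 0 -0.4 0 0 0;0 0 0 0 0 0;0 0 0 0 0 0;0 0 0 0 0 0"}}

```text
time_s: 15.4
ee_pos: [0.5788, 0.2336, 0.2905]
tcp_rot: [0.021, 0.875, -0.036, 0.483]
ft_force: [-0.6, -0.7, -1.7]
width: 0.0154
gripper_force: 49.3
```

Request:
{"method": "carry_out", "body": {"motion": "0.8 -0.1 0 0.006 0.075 0;0.8 -0.1 -0.05 0.006 0.075 0;0.8 -0.1 0 0.006 0.075 0;0.8 -0.1 0 0.006 0.075 0;0.8 -0.1 0 0.006 0.075 0;0.8 -0.1 0 0.006 0.075 0;0.8 -0.1 0 0.006 0.075 0;0.8 -0.1 0 0.006 0.075 0;0.7 -0.1 -0.1 0.006 0.075 0;0.7 -0.1 -0.1 0.006 0.075 0;0.7 -0.1 -0.2 0.006 0.075 0;0.6 -0.1 -0.2 0.006 0.075 0"}}

```text
time_s: 16.6
ee_pos: [0.6692, 0.2209, 0.2842]
tcp_rot: [0.005, 0.998, -0.041, 0.057]
ft_force: [0.2, 0.3, -1.7]
width: 0.0154
gripper_force: 49.2
```

Request:
{"method": "carry_out", "body": {"motion": "0 0 0 0.006 0.06 0;0 0 0 0.005 0.06 0;0 0 0 0 0 0;0 0 0 0 0 0"}}

```text
time_s: 17.0
ee_pos: [0.6689, 0.221, 0.2833]
tcp_rot: [0.002, 0.999, -0.041, -0.002]
ft_force: [-0.2, 0.4, -2.3]
width: 0.015
gripper_force: 49.3
```

```bash
python3 - <<'E'
from h import *
t=snap("top","pics/top4.png");w=snap("scene","pics/s4.png")
b=bot.state();print(b["time_s"],b["ee_pos"],b["tcp_rot"],b["joint_positions"],b["ft_force"])
o=np.hstack([crop(t,90,60,250,240,2.2),crop(w,210,200,370,380,2.2)])
cv2.imwrite("pics/c5.png",(255*(o/255.)**.5).astype('u1'))
E
```

```text
17.1 [0.6683163  0.22135465 0.28400868] [ 0.00211439  0.99915714 -0.04097026 -0.00140534] [ 0.15338167  0.43612621  1.17794446 -0.00360913  1.53109676  1.80629141] [-1.22604906 -0.36969471 -1.4923742 ]
```

View pics/c5.png

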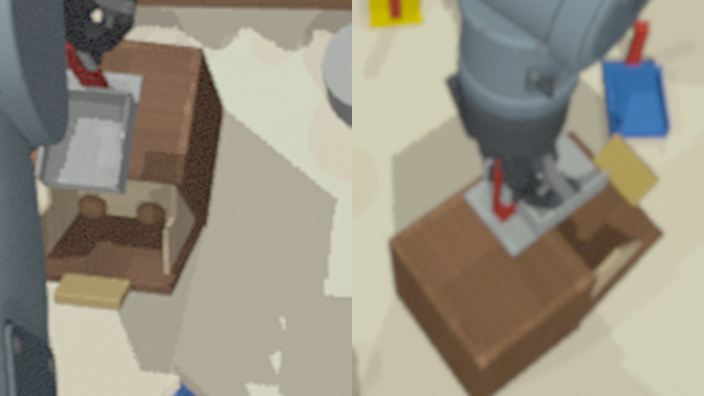

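The scoop is empty and both nutmegs lie in the bin at crop (92,207) and (150,213). Now return the scoop.

Request:
{"method": "carry_out", "body": {"motion": "-1 -1 0 0 0 0.04;-2.1 -2.1 0 0 0 0.04;-2.1 -2.1 0 0 0 0.04;-2.1 -2.2 0 0 0 0.04;-2.1 -2.2 0 0 0 0.04;-2.1 -2.2 -1 0 0 0.04;-2.1 -2.2 -2 0 0 0.04;-2 -2.1 -2 0 0 0.04;-2 -2.1 -2 0 0 0.05;-1 -1 -2 0 0 0.04;0 0 -2 0 0 0;0 0 0 0 0 0"}}

```text
time_s: 18.3
ee_pos: [0.4802, 0.0294, 0.172]
tcp_rot: [0.002, 0.987, 0.163, -0.003]
ft_force: [-0.4, 0.5, -2.0]
width: 0.0157
gripper_force: 49.2
```

```bash
python3 - <<'E'
from h import *
b=bot.state();print(b["time_s"],b["ee_pos"],b["tcp_rot"])
t=snap("top","pics/top5.png");print(proj("top",(.6145,.2326,.038)))
for x0,y0,x1,y1 in((100,135,175,190),):
    c=t[y0:y1,x0:x1];h=cv2.cvtColor(c,cv2.COLOR_BGR2HSV)
    for px in((131,154),(158,156)):print(h[px[1]-y0,px[0]-x0])
for z in(.03,.04,.06):print(z,onz("top",(131.8,154.1),z),onz("top",(158.2,156.8),z))
E
```

```text
18.3 [0.48017036 0.02942472 0.17197293] [ 0.00186283  0.98663895  0.16288214 -0.00308518]
[np.float64(149.6), np.float64(156.4)]
[ 12 143  41]
[ 12 145  51]
0.03 [0.6211101  0.27387052 0.03      ] [0.61612726 0.21548001 0.03      ]
0.04 [0.61831637 0.27110663 0.04      ] [0.61338207 0.21328492 0.04      ]
0.06 [0.61272891 0.26557885 0.06      ] [0.60789169 0.20889475 0.06      ]
```

Request:
{"method": "carry_out", "body": {"motion": "0 0 -2 0 0 0;0 0 -2 0 0 0;0 0 -2 0 0 0;0 0 -2 0 0 0;0 0 -1 0 0 0;0 0 -0.7 0 0 0;0 0 -0.5 0 0 0;0 0 -0.3 0 0 0;0 0 0 0 0 0;0 0 0 0 0 0"}}

```text
time_s: 19.35
ee_pos: [0.4831, 0.0291, 0.0695]
tcp_rot: [0.003, 0.987, 0.163, -0.001]
ft_force: [-0.2, -0.7, -1.8]
width: 0.0155
gripper_force: 49.2
```

Request:
{"method": "carry_out", "body": {"motion": "0 0 -0.3 0 0 0;0 0 -0.2 0 0 0;0 0 0 0 0 0;0 0 0 0 0 0"}}

```text
time_s: 19.75
ee_pos: [0.4826, 0.0292, 0.0639]
tcp_rot: [0.002, 0.987, 0.163, -0.002]
ft_force: [-1.0, 1.0, -1.3]
width: 0.0155
gripper_force: 49.4
```

Request:
{"method": "carry_out", "body": {"motion": "0 0 -0.1 0 0 0;0 0 -0.1 0 0 0;0 0 0 0 0 0;0 0 0 0 0 0"}}

```text
time_s: 20.15
ee_pos: [0.4831, 0.029, 0.0636]
tcp_rot: [0.003, 0.987, 0.163, -0.001]
ft_force: [-4.5, -0.5, 14.7]
width: 0.0156
gripper_force: 51.5
```

Contact. Release and rise.

Request:
{"method": "carry_out", "body": {"motion": "0 0 0.1 0 0 0;0 0 0 0 0 0;0 0 0 0 0 0;0 0 0 0 0 0;0 0 0 0 0 0;0 0 0 0 0 0", "claw": -0.4}}

```text
time_s: 20.75
ee_pos: [0.4825, 0.0292, 0.0628]
tcp_rot: [0.002, 0.987, 0.163, -0.002]
ft_force: [0.0, -0.5, 0.1]
width: 0.0599
gripper_force: 0.0
```

Request:
{"method": "carry_out", "body": {"motion": "0 0 1 0 0 0;0 0 2 0 0 0;0 0 3 0 0 0;0 0 3 0 0 0;0 0 3 0 0 0;-1 -3 2 0 0 0;-1 -4 2 0 0 0;-1 -4 2 0 0 0;-1 -4 1 0 0 0;-1 -4 1 0 0 0;-1 -4 0 0 0 0;0 0 0 0 0 0"}}

```text
time_s: 21.95
ee_pos: [0.4216, -0.2051, 0.2643]
tcp_rot: [0.004, 0.987, 0.16, -0.001]
ft_force: [0.9, 0.7, 0.3]
width: 0.0602
gripper_force: 0.0
```

```bash
python3 - <<'E'
from h import *
t=snap("top","pics/top6.png");w=snap("scene","pics/s6.png")
b=bot.state();print(b["time_s"],b["ee_pos"],b["ft_force"])
o=np.hstack([crop(t,90,70,280,280,2),crop(w,210,180,380,390 if 0 else 384,2)[:408]]) if 0 else np.hstack([crop(t,90,70,280,274,2),crop(w,210,180,380,384,2)])
cv2.imwrite("pics/c6.png",(255*(o/255.)**.5).astype('u1'))
E
```

```text
22.05 [ 0.42226842 -0.20127838  0.26339723] [-0.2941657  -0.06325071 -0.55316896]
```

View pics/c6.png

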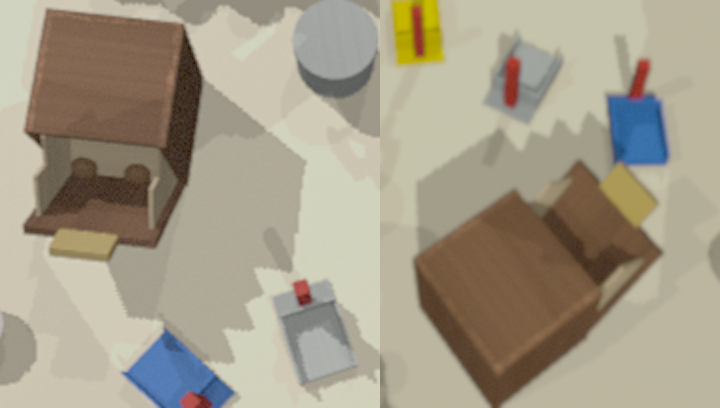

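The empty scoop stands upright and released at crop (310,330). Both nutmegs are in the open bin at (84,168) and (136,174).

```bash
python3 -c "
from rig import bot
print(bot.hand_in())"
```

```text
the job is handed in; nothing more can be done
None
```

The dark bin is open to its stop with both nutmegs in it, and the empty scoop stands upright and released on the cream top; I handed the job in at about 22 s, and no verdict was returned.

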